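# Close up the bench kiln after candling

### The arm

A 6-joint arm with a two-finger parallel gripper is mounted at the origin on the work surface. World frame = base frame: x ahead of the robot, y to its left, z up, the work surface at z = 0. Lengths are in m, angles in rad, forces in N, time in s.
With the tool pointing down it reaches from about 0.35 to 0.95 m from the base axis. Payload 17.4 kg.
Tool frame: the origin (TCP) lies between the finger pads; the fingertips stand 19 mm ahead of it and the grasp point (between the pads) is the TCP; z points along the fingers, x is the direction in which the jaws open and shut, and the axes are right-handed (so a half turn about z gives the same grasp; the last joint's range is limited). The gripper opens to 93 mm and grips with 3 to 60 N. Pads are 15 mm wide; open, the fingers measure 128 mm over their backs; the gripper's body (75 mm by 188 mm) begins 65 mm behind the grasp point.
Start: joints at [1.165, 0.116, 1.442, -0, 1.584, -0.038], TCP at [0.243, 0.63, 0.238] pointing down, gripper open.
Joint ranges: [-2.83, 2.83], [-0.83, 2.19], [0.07, 2.5], [-1.14, 4.28], [0.01, 3], [-2.97, 2.97]. Speed limits (rad/s): [1.89, 1.89, 2.22, 3.14, 3.14, 3.14].

### API

Orientations are given as a unit quaternion [x, y, z, w].
In Python, from bench import get_obs, capture, calibration, sign_off gives the robot as it stands.
- The arm moves only by the tool play_rows, never from a script. Its argument "commands" is one flat list of numbers, 7 for each row, row after row: the closure, from -1 (fully open) to 1 (shut), so that 0 is half open, then the shift along the tool's x, y, z in m, then the turn, a rotation vector about the tool's x, y, z in rad. A call has 1 to 12 rows; each row is the pose to reach, as a shift and turn from the pose measured when the call began, along the tool's axes at that moment; what a row does not reach only later rows make up. A row lasts 1/8 s, in which the tool goes at most 62.5 mm and 10.7 degrees, less where a joint would pass 70% of its speed; a pose out of reach is approached as far as the arm can. A call with a gripper value outside its range is refused whole. The fingers move at their own pace and stop on an object; "force" is the grip in N (left out, the last holds). Time passes only in rows, so rows that repeat a pose let the fingers close. It gives the time, the measured TCP pose, the force and the opening at its end, in the units of the state.
- get_obs(): the state, without advancing time (a new reading comes with each control period).
- capture(name): name is "side" or "top" or "wrist"; returns the picture (420x560x3 uint8, red, green, blue); there is no depth.
- calibration(name): a dict with "fov_y" (degrees; the focal length in pixels is half the picture's height over the tangent of half this angle, whatever the lens; pixels are square), "cx", "cy" (the principal point, pixels), "T" (4x4, takes a point from camera to world coordinates); the wrist camera has in their place "tool_from_camera" (4x4, takes a point from camera to tool coordinates, whose origin is the TCP and whose axes are the tool frame's). Camera axes: x right, y down, z forward; pixel columns grow to the right and rows downward; lengths in m; the calibration is good to about 2 mm. The wrist camera is an equidistant fisheye: a pixel r from the principal point sees the ray r / f radians off the axis. A picture is of the moment at which its call begins: read the wrist's pose just before it. calibration takes no time and is no camera call.
- sign_off(): hands the job in, once; it reports no verdict.
The state is a dict: "time_s": time; "q": joint angles; "joint_vel": joint speeds; "joint_torque": joint torques, N m; "tcp_pos": TCP position; "orientation": TCP orientation; "ft_force": force on the tool from outside, world axes, zero at the start; "ft_torque": the same for the moment, N m; "gripper_width": opening from 0.0 (shut) to 1.0 (fully open).
Only numpy, scipy, OpenCV 4.12 (cv2) and the standard library are available. Lean on these libraries where they do the work, as an engineer would, in place of code of your own. Each camera call takes 0.05 s, during which the arm holds its last target.

### The job

The bench kiln has finished its drying warm-up: close it up for the firing. Press the closed fingertips on the flush vent damper in the lid and drag it fully home against its stop, just firmly enough to grip it: touch it slowly, and never push on it with more than 10 newtons, or its soft fibre bed is crushed. Also put the spyhole plug from the firebrick into the round spyhole in the lid, seated fully down without forcing it, and leave the other things on the bench alone.

Things in the scene. Friction and masses are not known exactly. Their poses are not given: they have to be found in the camera images.
- kiln: Bench kiln, fixed: grey steel case 300 x 300 mm, origin at the middle of its underside on the bench. x points from its front (latches, lid handle) to its back (hinges), y to its left, z up. A dark control box stands out 60 mm on its -y side, up to 155 mm high. The lid's top is nominally 250 mm above the bench.
- lid: Kiln lid: 300 x 300 x 60 mm of cream firebrick in a steel band; origin on the hinge line, mid back edge, at its underside; x to the back. Latched on a soft gasket: it stays put, not to be opened. The gasket tilts it about the hinge line by an amount that differs each time (0.002 to 0.022 rad), front up: its top is up to 7 mm above nominal at the front and slopes down to the back.
- damper (a joint): How far the vent damper stands open, in m: 0 = home at the stop bar, 0.055 = fully open. Brown tile, no handle; front edge this far behind vent_stop, back end always under the strip. Closes to lid -x, stays put. It lies on soft fibre: mid-tile 2 to 10 mm below the lid top, sloping up to 0.025 rad either way, varying. Drags with about 3 N; over 10 N of finger force in all crushes the fibre.
- vent_stop (a point): Point of the lid, in the plane of its top: middle of the stop bar's edge, where the damper's front edge comes when home. Axes as the lid's, z out of it. Behind it (+x) runs the damper's channel, 82 mm clear between thin steel rails that stand 2 mm above the lid's top, as far as a 3 mm steel cover strip that starts 173 mm behind this point; vent hole 10 to 55 mm behind it.
- spyhole (a point): Centre of the mouth of the round spyhole in the lid's top, on the +y side of the damper, 130 mm from the damper's mid-line: 27 mm diameter with a 2 mm chamfer, through the 60 mm lid. Axes as the lid's, z out of the lid.
- plug_head (a point): Middle of the head of the spyhole plug, a loose buff ceramic stopper standing upright, head up, in the firebrick. Head: round, 38 mm diameter (36 at the top), 36 mm high, this point 18 mm above its flat underside; below it a tapered shank 30 mm long, 24 mm diameter under the head, 18 mm at the tip. About 90 g. Fragile: not to be pushed into the lid with more than 25 N.
- plug_shoulder (a point): Centre of the flat underside of the plug's head, 18 mm below plug_head. When the plug is seated this point lies at spyhole, with the head resting on the lid.
- brick: Half firebrick, cream, 115 x 114 x 64 mm high, fixed on the bench, origin at the middle of its underside; a hole of 33 mm diameter and 40 mm deep in the middle of its top holds the plug, whose head rests on the brick.
- post: Bystander: buff hollow kiln post, 42 mm diameter, 100 mm high, standing loose on the bench; origin under its centre.
- cup: Bystander: unglazed reddish cup, 80 mm across, 75 mm high, loose on the bench; origin under its centre.
- jar: Bystander: white jar with a blue lid, 68 mm across, 85 mm high, loose on the bench; origin under its centre.

How it is judged:
At the end, for the whole second after the job is handed in: The damper is home (open by less than 3 mm) and the plug is seated in the spyhole (underside of its head within 4 mm of the centre of the hole's mouth) and at rest (value of joint damper below 0.003 m and distance between plug_shoulder and spyhole below 0.004 m and linear speed of plug below 0.01 m/s); the robot touches nothing.
It fails at once if the damper is pushed with more than 10 N, which crushes its fibre bed (contact force between the fingers and damper above 10 N).
It fails at once if the plug is forced into the lid with more than 25 N (contact force between plug and lid above 25 N).
It fails at once if a bystander is moved by more than 15 mm (distance of any of post, cup, jar from where it was at the start of the episode above 0.015 m).
It also fails if it takes over 70 s, if anything falls off the work surface, if the arm or the gripper's body presses on something with over 40 N, if the wrist force passes 120 N, or if a joint passes its speed limit or range.

## Working session

There is one attempt and no reset: what is moved stays moved. The work goes in short steps, Python scripts to look and compute and a tool call to move; the robot and the scene stay as the last step left them, time stands still between calls to the robot, and variables do not carry over. Pictures are saved under pics/ and viewed, and the job is handed in when it is done.

Besides the shell and the picture viewer there is one more tool, called after ">>>" by a JSON object that holds its "name" and its "arguments", one argument or row to a line. play_rows: Moves the arm, as the interface text tells. Its arguments: {"type":"object","properties":{"commands":{"type":"array","items":{"type":"number"}},"force":{"type":"number"}},"required":["commands"]}

```bash
mkdir -p pics; ls; python3 - <<'E'
from bench import *
import cv2
print(get_obs())
for n in ["side","top","wrist"]:
    print(n,calibration(n))
    cv2.imwrite(f"pics/{n}0.png",capture(n)[:,:,::-1])
E
```

```text
pics
{'time_s': 0.0, 'q': array([ 1.16520921e+00,  1.16493845e-01,  1.44226514e+00, -1.03679894e-05,
        1.58397209e+00, -3.77881972e-02]), 'joint_vel': array([ 1.45502427e-03,  1.12853215e-03,  2.72476770e-05, -7.54708205e-04,
        4.35804006e-04,  1.23780215e-03]), 'joint_torque': array([-7.05779821e-04, -7.21229839e+01, -6.22622824e+01,  7.79597741e-02,
        2.37201189e-02, -1.43439493e-04]), 'tcp_pos': array([0.24263931, 0.62969467, 0.23689994]), 'orientation': array([ 8.24488360e-01,  5.65878627e-01, -4.78374155e-04,  3.08527335e-04]), 'ft_force': array([0.94683864, 0.45671991, 0.18218609]), 'ft_torque': array([ 0.0262446 , -0.02519265, -0.00025067]), 'gripper_width': 1.0022133273469593}
side {'fov_y': 52.60387990019629, 'cx': 275.36052526643374, 'cy': 211.92930998055908, 'T': array([[-0.99490254, -0.06753586,  0.07488549,  0.47718546],
       [-0.10072577,  0.63004122, -0.77000154,  0.94901589],
       [ 0.00482177, -0.77361939, -0.63363222,  0.9629754 ],
       [ 0.        ,  0.        ,  0.        ,  1.        ]])}
top {'fov_y': 47.98789862486062, 'cx': 273.70792262138093, 'cy': 206.48330071844478, 'T': array([[-0.10339193, -0.97389534,  0.20208408,  0.22913917],
       [-0.99462417,  0.10240482, -0.01536261,  0.00925684],
       [-0.00573281, -0.20258608, -0.97924768,  1.75563987],
       [ 0.        ,  0.        ,  0.        ,  1.        ]])}
wrist {'fov_y': 65.70646984690485, 'cx': 275.0152310780774, 'cy': 211.05368331240103, 'tool_from_camera': array([[ 9.99998910e-01,  1.22772648e-03, -8.20756181e-04,
         4.12576371e-05],
       [-9.36992267e-04,  9.57037401e-01,  2.89962988e-01,
        -7.99887857e-02],
       [ 1.14148960e-03, -2.89961903e-01,  9.57037508e-01,
        -1.46563303e-01],
       [ 0.00000000e+00,  0.00000000e+00,  0.00000000e+00,
         1.00000000e+00]])}
```

View pics/side0.png

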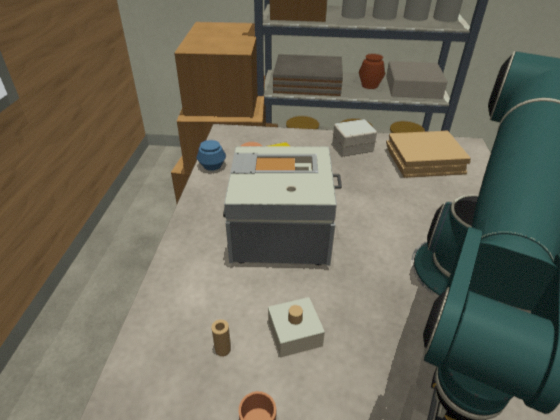

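View pics/top0.png

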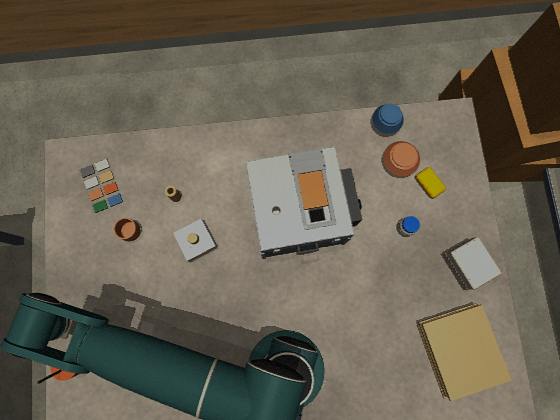

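View pics/wrist0.png

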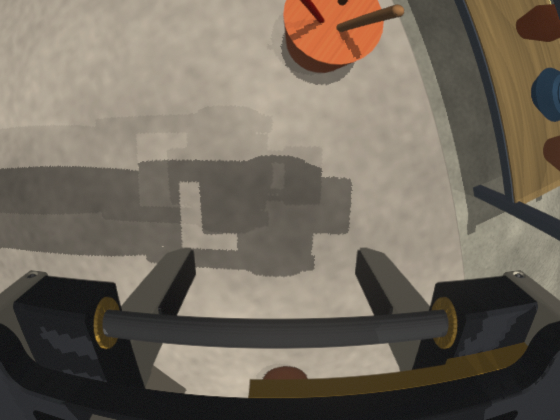

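```bash
cat > h.py <<'E'
import numpy as np, cv2
from bench import *
from scipy.spatial.transform import Rotation as R
def f(c): return 210/np.tan(np.radians(c['fov_y'])/2)
def ray(name,u,v,obs=None):
    c=calibration(name);k=f(c);x=(u-c['cx']);y=(v-c['cy'])
    if name=='wrist':
        r=np.hypot(x,y);th=r/k
        d=np.array([np.sin(th)*x/r,np.sin(th)*y/r,np.cos(th)])
        T=np.eye(4);T[:3,:3]=R.from_quat(obs['orientation']).as_matrix();T[:3,3]=obs['tcp_pos'];T=T@c['tool_from_camera']
    else: d=np.array([x/k,y/k,1]);T=c['T']
    return T[:3,3],T[:3,:3]@d
def onz(name,u,v,z,obs=None):
    o,d=ray(name,u,v,obs);return o+d*(z-o[2])/d[2]
def tri(rs):
    A=np.zeros((3,3));b=np.zeros(3)
    for o,d in rs:
        d=d/np.linalg.norm(d);P=np.eye(3)-np.outer(d,d);A+=P;b+=P@o
    x=np.linalg.solve(A,b)
    return x,[np.linalg.norm(np.cross(x-o,d/np.linalg.norm(d))) for o,d in rs]
def crop(img,x0,y0,x1,y1,s,fn):
    cv2.imwrite(fn,cv2.resize(img[y0:y1,x0:x1],None,fx=s,fy=s,interpolation=cv2.INTER_CUBIC))
E
python3 - <<'E'
from h import *
t=cv2.imread('pics/top0.png');s=cv2.imread('pics/side0.png')
crop(t,240,140,370,260,6,'pics/tk.png')
crop(t,100,170,240,270,5,'pics/tb.png')
crop(s,215,140,350,270,5,'pics/sk.png')
crop(s,200,290,340,390,5,'pics/sb.png')
E
```

```text
(no output)
```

View pics/tk.png

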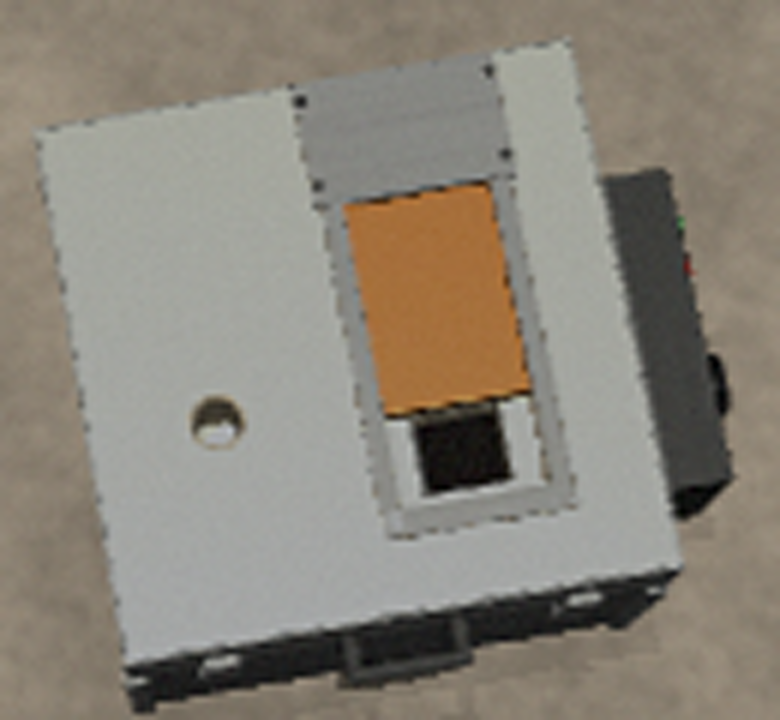

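View pics/tb.png

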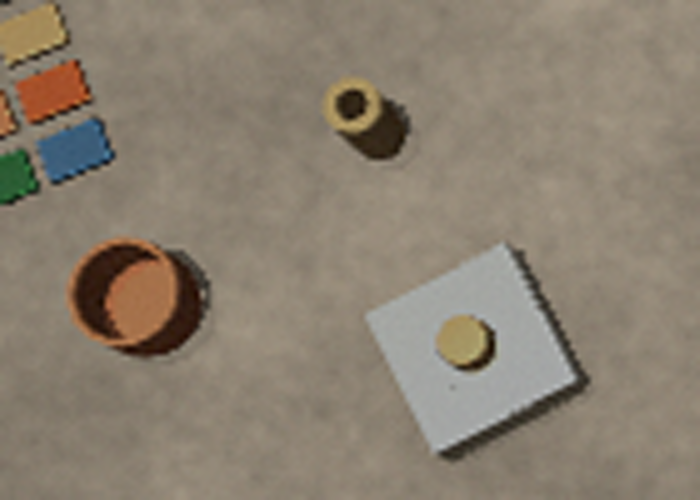

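View pics/sk.png

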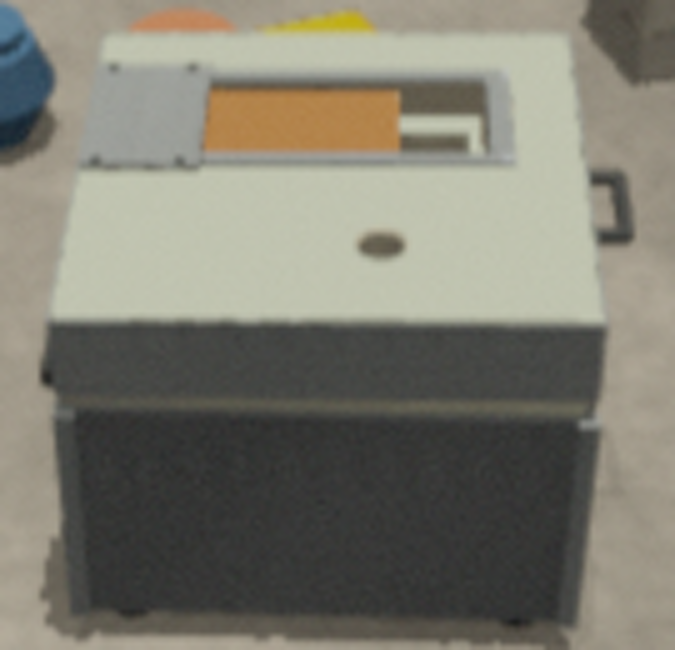

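View pics/sb.png

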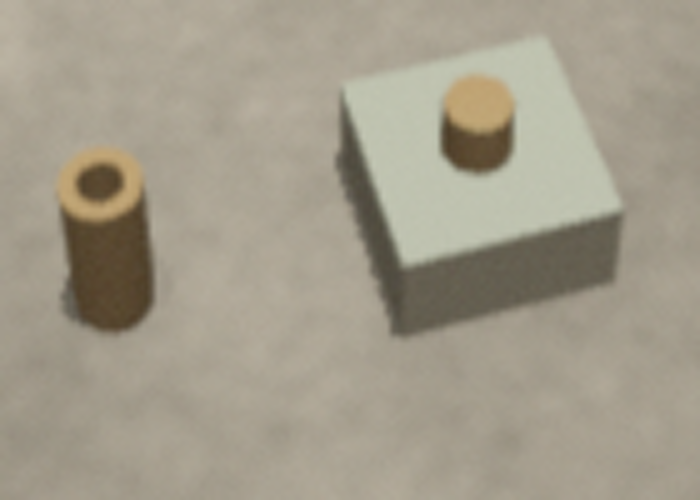

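```bash
python3 - <<'E'
from h import *
T=lambda x,y:(x/6+240-.4,y/6+140-.4)
S=lambda x,y:(x/5+215-.4,y/5+140-.4)
P={'plugtop':((464/5+99.6,340/5+169.6),(478/5+199.6,103/5+289.6)),
'FL':(T(127,662),S(605,325)),'BL':(T(39,130),S(52,322)),'BR':(T(573,40),S(105,37)),'FR':(T(680,568),S(575,37)),
'spy':(T(217,421),S(381,244)),'dampFL':(T(385,415),S(402,153)),'dampFR':(T(532,392),S(402,90)),'barOutL':(T(390,537),S(515,162)),'barOutR':(T(575,506),S(505,70))}
np.set_printoptions(precision=4,suppress=True)
for k,(a,b) in P.items():
    x,e=tri([ray('top',*a),ray('side',*b)])
    print(k,x,np.round(e,4), 'top@z', onz('top',*a,0.1 if k=='plugtop' else .255)[:2], 'side',onz('side',*b,0.1 if k=='plugtop' else .255)[:2])
bc=[onz('top',x/5+99.6,y/5+169.6,.064) for x,y in [(508,243),(366,315),(437,455),(582,378)]]
print(np.mean(bc,0),bc)
print('post',onz('top',352/5+99.6,104/5+169.6,.1),'cup',onz('top',124/5+99.6,293/5+169.6,.075))
E
```

```text
plugtop [0.4899 0.281  0.0999] [0.0009 0.0009] top@z [0.4891 0.2811] side [0.4908 0.2808]
FL [0.4027 0.0413 0.2556] [0.0003 0.0003] top@z [0.4024 0.0414] side [0.4029 0.0405]
BL [0.7018 0.0611 0.2484] [0.0008 0.0008] top@z [0.7006 0.0609] side [0.6989 0.0696]
BR [ 0.7244 -0.2404  0.2468] [0.0004 0.0004] top@z [ 0.7213 -0.239 ] side [ 0.7219 -0.227 ]
FR [ 0.4207 -0.257   0.257 ] [0.0009 0.0009] top@z [ 0.4218 -0.2575] side [ 0.4197 -0.26  ]
spy [ 0.5277 -0.0198  0.2552] [0.0004 0.0004] top@z [ 0.5273 -0.0198] side [ 0.5281 -0.0202]
dampFL [ 0.5215 -0.1104  0.2569] [0.0007 0.0007] top@z [ 0.5211 -0.1105] side [ 0.5223 -0.1135]
dampFR [ 0.5268 -0.1918  0.2499] [0.0004 0.0004] top@z [ 0.5254 -0.1911] side [ 0.5269 -0.1838]
barOutL [ 0.4545 -0.1052  0.2589] [0.0005 0.0005] top@z [ 0.4546 -0.1054] side [ 0.4549 -0.1111]
barOutR [ 0.462  -0.2056  0.26  ] [0.0018 0.0018] top@z [ 0.4609 -0.2061] side [ 0.4637 -0.2145]
[0.4888 0.2807 0.064 ] [array([0.5625, 0.2501, 0.064 ]), array([0.5203, 0.3565, 0.064 ]), array([0.4139, 0.3119, 0.064 ]), array([0.4583, 0.2042, 0.064 ])]
post [0.669  0.3499 0.1   ] cup [0.5527 0.5272 0.075 ]
```

```bash
cat >> h.py <<'E'
np.set_printoptions(precision=4,suppress=True)
def go(p,ang,tilt=(0,0,0)):
    o=get_obs();Rc=R.from_quat(o['orientation'])
    x=np.array([np.cos(ang),np.sin(ang),0]);z=np.array([0,0,-1.]);Rt=np.column_stack([x,np.cross(z,x),z])
    Rt=R.from_rotvec(tilt)*R.from_matrix(Rt)
    print('t',o['time_s'],'tcp',o['tcp_pos'],'F',o['ft_force'],'w',o['gripper_width'],'jaw',np.arctan2(*Rc.as_matrix()[[1,0],0]))
    print('shift',Rc.inv().apply(np.array(p)-o['tcp_pos']),'turn',(Rc.inv()*Rt).as_rotvec())
E
python3 -c "
from h import *
go([.4895,.281,.16],1.203)"
```

```text
t 0.15 tcp [0.2426 0.6297 0.2371] F [-0.2595  0.9443  0.4571] w 0.9971478922807753 jaw 1.2030438003669244
shift [-0.2366  0.3557  0.0773] turn [-0.      0.0009  0.    ]
```

>>> {"name": "play_rows", "arguments": {
  "commands": [-1, -0.2366, 0.3557, 0.0773, 0, 0.001, 0, -1, -0.2366, 0.3557, 0.0773, 0, 0.001, 0, -1, -0.2366, 0.3557, 0.0773, 0, 0.001, 0, -1, -0.2366, 0.3557, 0.0773, 0, 0.001, 0, -1, -0.2366, 0.3557, 0.0773, 0, 0.001, 0, -1, -0.2366, 0.3557, 0.0773, 0, 0.001, 0, -1, -0.2366, 0.3557, 0.0773, 0, 0.001, 0, -1, -0.2366, 0.3557, 0.0773, 0, 0.001, 0, -1, -0.2366, 0.3557, 0.0773, 0, 0.001, 0, -1, -0.2366, 0.3557, 0.0773, 0, 0.001, 0],
  "force": 15
}}

```text
time_s: 1.4
tcp_pos: [0.489, 0.282, 0.1602]
orientation: [0.824, 0.566, 0.0, -0.0]
ft_force: [0.2, 0.2, -0.6]
gripper_width: 1.0
```

```bash
python3 -c "
from h import *
go([.4895,.281,.087],1.203)
cv2.imwrite('pics/w1.png',capture('wrist')[:,:,::-1])"
```

```text
t 1.4 tcp [0.489  0.282  0.1602] F [ 0.2467  0.1888 -0.5922] w 0.9996208610404703 jaw 1.2043780777148922
shift [-0.0008  0.0009  0.0732] turn [ 0.0001 -0.0005  0.0014]
```

View pics/w1.png

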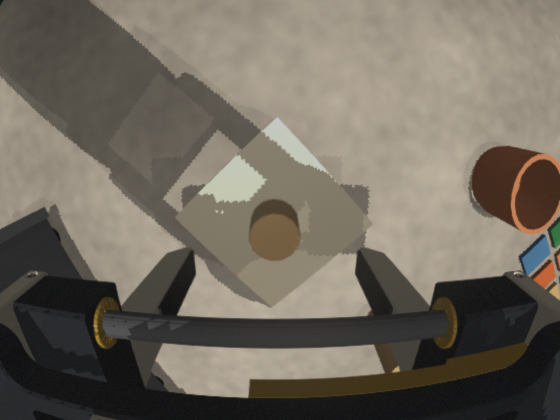

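```bash
python3 -c "
from h import *
o=get_obs()
print(onz('wrist',274.5,230,.1,o))
crop(cv2.imread('pics/w1.png'),220,180,330,280,6,'pics/w1c.png')"
```

```text
[0.4851 0.283  0.1   ]
```

View pics/w1c.png

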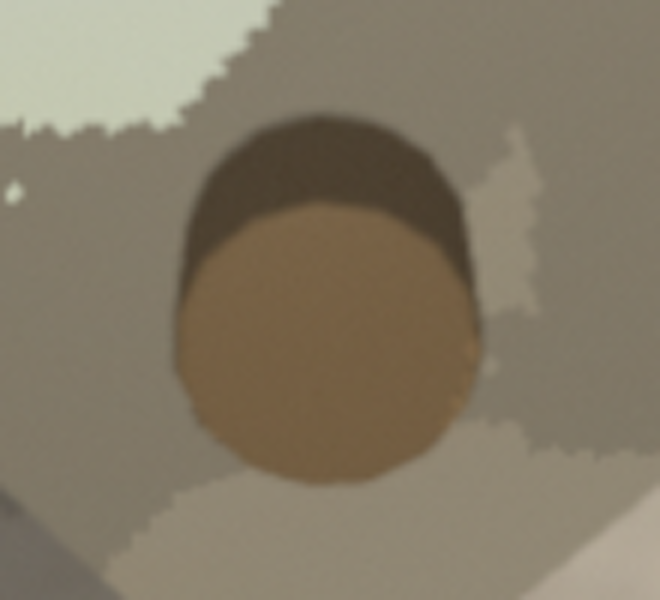

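```bash
python3 -c "
from h import *
o=get_obs()
print(onz('wrist',274.4,236.9,.1,o))
go([.489,.282,.087],1.203)"
```

```text
[0.4898 0.2812 0.1   ]
t 1.45 tcp [0.4889 0.282  0.1603] F [0.1629 0.606  0.4164] w 1.0026564944149556 jaw 1.204592923504752
shift [-0.0001  0.0001  0.0733] turn [ 0.0001 -0.0005  0.0016]
```

>>> {"name": "play_rows", "arguments": {
  "commands": [-1, -0.0005, 0.001, 0.04, 0, 0, 0, -1, -0.0005, 0.001, 0.0733, 0, 0, 0, -1, -0.0005, 0.001, 0.0733, 0, 0, 0, -1, -0.0005, 0.001, 0.0733, 0, 0, 0, 1, -0.0005, 0.001, 0.0733, 0, 0, 0, 1, -0.0005, 0.001, 0.0733, 0, 0, 0, 1, -0.0005, 0.001, 0.0733, 0, 0, 0, 1, -0.0005, 0.001, 0.0733, 0, 0, 0, 1, -0.0005, 0.001, 0.0733, 0, 0, 0, 1, -0.0005, 0.001, 0.0733, 0, 0, 0],
  "force": 15
}}

```text
time_s: 2.7
tcp_pos: [0.4897, 0.2812, 0.0869]
orientation: [0.824, 0.567, 0.0, -0.0]
ft_force: [0.1, 1.1, 0.2]
gripper_width: 0.403
```

>>> {"name": "play_rows", "arguments": {
  "commands": [1, 0, 0, -0.05, 0, 0, 0, 1, 0, 0, -0.11, 0, 0, 0, 1, 0, 0, -0.17, 0, 0, 0, 1, 0, 0, -0.23, 0, 0, 0, 1, 0, 0, -0.27, 0, 0, 0, 1, 0, 0, -0.27, 0, 0, 0, 1, 0, 0, -0.27, 0, 0, 0]
}}

```text
time_s: 3.58
tcp_pos: [0.4896, 0.2811, 0.3557]
orientation: [0.824, 0.567, -0.0, -0.0]
ft_force: [-0.0, -0.3, -1.0]
gripper_width: 0.398
```

```bash
python3 -c "
from h import *
go([.6,-.015,.355],1.636)"
```

```text
t 3.575 tcp [0.4896 0.2811 0.3557] F [-0.0377 -0.3407 -1.0138] w 0.3983621050346099 jaw 1.2045822552889036
shift [-0.2369  0.2091  0.0006] turn [-0.0009  0.0003 -0.4314]
```

>>> {"name": "play_rows", "arguments": {
  "commands": [1, -0.035, 0.031, 0, 0, 0, -0.06, 1, -0.076, 0.067, 0, 0, 0, -0.14, 1, -0.117, 0.103, 0, 0, 0, -0.22, 1, -0.158, 0.139, 0, 0, 0, -0.3, 1, -0.199, 0.175, 0, 0, 0, -0.37, 1, -0.23, 0.203, 0, 0, 0, -0.42, 1, -0.237, 0.209, 0, 0, 0, -0.4314, 1, -0.237, 0.209, 0, 0, 0, -0.4314, 1, -0.237, 0.209, 0, 0, 0, -0.4314, 1, -0.237, 0.209, 0, 0, 0, -0.4314]
}}

```text
time_s: 4.82
tcp_pos: [0.5996, -0.014, 0.3557]
orientation: [0.683, 0.73, -0.0, -0.0]
ft_force: [0.4, 0.6, -1.1]
gripper_width: 0.399
```

```bash
python3 -c "
from h import *
go([.6,-.015,.355],1.636)
cv2.imwrite('pics/w2.png',capture('wrist')[:,:,::-1])"
```

```text
t 4.825 tcp [ 0.5996 -0.014   0.3557] F [ 0.364   0.5598 -1.0807] w 0.3990138070321006 jaw 1.6369540523803174
shift [-0.001   0.0004  0.0007] turn [-0.0007  0.0001  0.001 ]
```

View pics/w2.png

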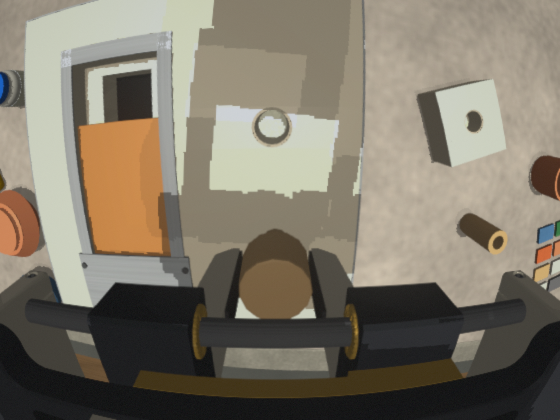

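```bash
python3 -c "
from h import *
i=cv2.imread('pics/w2.png')
crop(i,235,95,315,160,9,'pics/w2h.png');crop(i,20,20,210,170,4,'pics/w2d.png');crop(i,225,215,335,335,5,'pics/w2p.png')"
```

```text
(no output)
```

View pics/w2h.png

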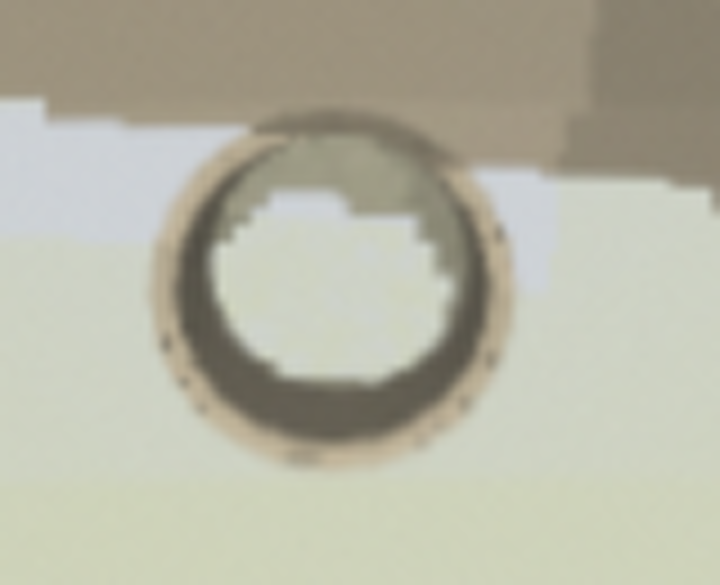

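View pics/w2d.png

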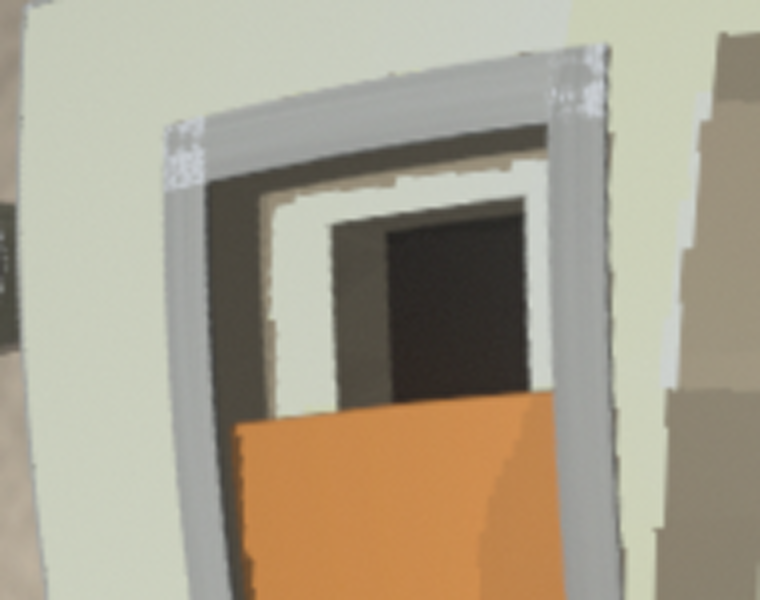

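View pics/w2p.png

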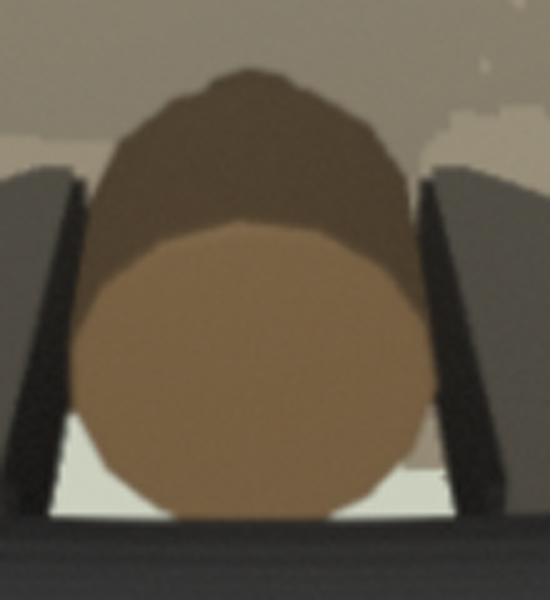

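```bash
python3 -c "
from h import *
o=get_obs();o['tcp_pos'][:]=o['tcp_pos']
h=(235+332/9-.4,95+287/9-.4)
for z in (.25,.255,.26): print('hole',z,onz('wrist',*h,z,o))
t=(240+217/6-.4,140+421/6-.4);s=(215+381/5-.4,140+244/5-.4)
print(tri([ray('wrist',*h,o),ray('top',*t),ray('side',*s)]))
L=onz('wrist',235+150/9,95+287/9,.255,o);Rr=onz('wrist',235+515/9,95+287/9,.255,o);print('ringdiam',np.linalg.norm(L-Rr))
print('plugtop',onz('wrist',275.3,289,.3687,o),o['tcp_pos'])
g=lambda x,y,z:onz('wrist',20+x/4-.4,20+y/4-.4,z,o)
print('bar',g(203,183,.259),g(549,123,.259),'damp',g(235,427,.249),g(553,393,.249))
print('lidFR corner',g(25,5,.256))
"
```

```text
hole 0.25 [ 0.5284 -0.0222  0.25  ]
hole 0.255 [ 0.5282 -0.0222  0.255 ]
hole 0.26 [ 0.528  -0.0221  0.26  ]
(array([ 0.528 , -0.021 ,  0.2543]), [np.float64(0.001193744301165183), np.float64(0.0013139947102069431), np.float64(0.00022373429608289899)])
ringdiam 0.030567225227388636
plugtop [ 0.5985 -0.0145  0.3687] [ 0.5996 -0.0142  0.3558]
bar [ 0.4767 -0.196   0.259 ] [ 0.4709 -0.1142  0.259 ] damp [ 0.5304 -0.1921  0.249 ] [ 0.5246 -0.114   0.249 ]
lidFR corner [ 0.424  -0.2605  0.256 ]
```

```bash
python3 -c "
from h import *
a=.018*np.array([-.065,.998,0])
go([.5292,-.0215,.318],1.636,a)"
```

```text
t 4.875 tcp [ 0.5996 -0.0142  0.3558] F [ 0.337  -0.3123 -1.9171] w 0.39861595332004873 jaw 1.6368620659573123
shift [-0.0026 -0.0707  0.0378] turn [0.0173 0.0002 0.0009]
```

>>> {"name": "play_rows", "arguments": {
  "commands": [1, -0.001, -0.03, 0.01, 0.008, 0, 0, 1, -0.0026, -0.0705, 0.025, 0.0173, 0, 0, 1, -0.0026, -0.0705, 0.0378, 0.0173, 0, 0, 1, -0.0026, -0.0705, 0.0378, 0.0173, 0, 0, 1, -0.0026, -0.0705, 0.0378, 0.0173, 0, 0, 1, -0.0026, -0.0705, 0.0378, 0.0173, 0, 0]
}}

```text
time_s: 5.62
tcp_pos: [0.53, -0.0214, 0.3183]
orientation: [0.683, 0.73, -0.007, -0.006]
ft_force: [0.7, -0.6, -0.8]
gripper_width: 0.401
```

```bash
python3 -c "
from h import *
go([.5296,-.0215,.2767],1.636,.018*np.array([-.065,.998,0]))
s=capture('side')[:,:,::-1]
crop(s,240,120,350,210,7,'pics/s2.png')
t=capture('top')[:,:,::-1]
crop(t,240,160,330,250,7,'pics/t2.png')"
```

```text
t 5.625 tcp [ 0.53   -0.0214  0.3183] F [ 0.7098 -0.5978 -0.771 ] w 0.4012103434804396 jaw 1.6370288699723556
shift [-0.0001  0.0004  0.0416] turn [0.0002 0.0002 0.001 ]
```

View pics/s2.png

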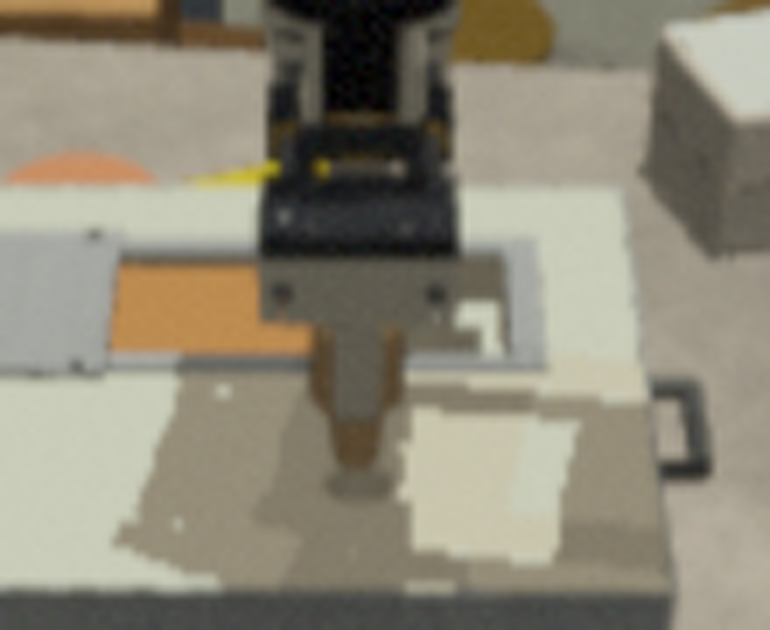

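>>> {"name": "play_rows", "arguments": {
  "commands": [1, 0, 0, 0.004, 0, 0, 0, 1, 0, 0, 0.008, 0, 0, 0, 1, 0, 0, 0.012, 0, 0, 0, 1, 0, 0, 0.016, 0, 0, 0, 1, 0, 0, 0.019, 0, 0, 0, 1, 0, 0, 0.022, 0, 0, 0, 1, 0, 0, 0.022, 0, 0, 0]
}}

```text
time_s: 6.6
tcp_pos: [0.5293, -0.0214, 0.2959]
orientation: [0.683, 0.73, -0.007, -0.006]
ft_force: [0.6, 0.1, -0.7]
gripper_width: 0.4
```

```bash
python3 -c "
from h import *
go([.5296,-.0215,.2767],1.636,.018*np.array([-.065,.998,0]))
s=capture('side')[:,:,::-1]
crop(s,240,120,350,210,7,'pics/s3.png')
"
```

```text
t 6.6 tcp [ 0.5293 -0.0214  0.2959] F [ 0.5519  0.0607 -0.7066] w 0.39978752084743463 jaw 1.6369979108028319
shift [-0.0001  0.0006  0.0192] turn [-0.0002  0.0001  0.001 ]
```

View pics/s3.png

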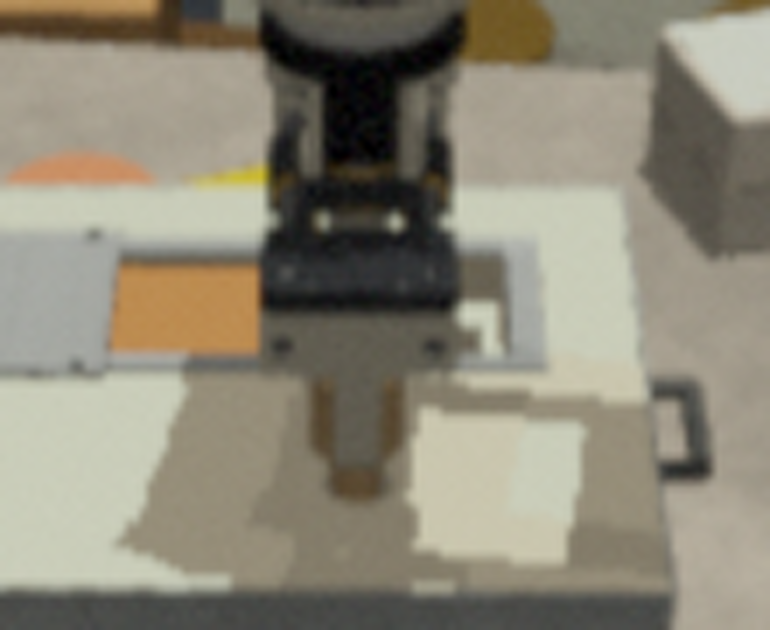

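>>> {"name": "play_rows", "arguments": {
  "commands": [1, 0, 0.0004, 0.003, 0, 0, 0, 1, 0, 0.0004, 0.006, 0, 0, 0, 1, 0, 0.0004, 0.009, 0, 0, 0, 1, 0, 0.0004, 0.012, 0, 0, 0, 1, 0, 0.0004, 0.014, 0, 0, 0, 1, 0, 0.0004, 0.014, 0, 0, 0]
}}

```text
time_s: 7.4
tcp_pos: [0.5295, -0.0214, 0.282]
orientation: [0.683, 0.73, -0.007, -0.006]
ft_force: [-0.2, 0.3, -0.8]
gripper_width: 0.405
```

Still free, ~5 mm left. Slow final lowering.

>>> {"name": "play_rows", "arguments": {
  "commands": [1, 0, 0, 0.001, 0, 0, 0, 1, 0, 0, 0.002, 0, 0, 0, 1, 0, 0, 0.0028, 0, 0, 0, 1, 0, 0, 0.0034, 0, 0, 0, 1, 0, 0, 0.0034, 0, 0, 0]
}}

```text
time_s: 8.02
tcp_pos: [0.5294, -0.0214, 0.2785]
orientation: [0.683, 0.73, -0.007, -0.006]
ft_force: [-0.0, 0.2, -0.8]
gripper_width: 0.399
```

>>> {"name": "play_rows", "arguments": {
  "commands": [1, 0, 0, 0.0005, 0, 0, 0, 1, 0, 0, 0.001, 0, 0, 0, 1, 0, 0, 0.0015, 0, 0, 0, 1, 0, 0, 0.0015, 0, 0, 0]
}}

```text
time_s: 8.52
tcp_pos: [0.5294, -0.0214, 0.277]
orientation: [0.683, 0.73, -0.007, -0.006]
ft_force: [-0.1, 0.4, -0.7]
gripper_width: 0.396
```

>>> {"name": "play_rows", "arguments": {
  "commands": [1, 0, 0, 0.0005, 0, 0, 0, 1, 0, 0, 0.001, 0, 0, 0, 1, 0, 0, 0.001, 0, 0, 0]
}}

```text
time_s: 8.9
tcp_pos: [0.5294, -0.0214, 0.2763]
orientation: [0.683, 0.73, -0.007, -0.006]
ft_force: [-0.5, -0.2, 3.5]
gripper_width: 0.4
```

>>> {"name": "play_rows", "arguments": {
  "commands": [0, 0, 0, 0, 0, 0, 0, -0.6, 0, 0, 0, 0, 0, 0, -0.6, 0, 0, 0, 0, 0, 0, -0.6, 0, 0, 0, 0, 0, 0, -0.6, 0, 0, -0.03, 0, 0, 0, -0.6, 0, 0, -0.07, 0, 0, 0, -0.6, 0, 0, -0.1, 0, 0, 0, -0.6, 0, 0, -0.1, 0, 0, 0, -0.6, 0, 0, -0.1, 0, 0, 0]
}}

```text
time_s: 10.02
tcp_pos: [0.5311, -0.0213, 0.3754]
orientation: [0.683, 0.73, -0.007, -0.006]
ft_force: [-0.1, -0.5, -0.2]
gripper_width: 0.804
```

```bash
python3 -c "
from h import *
go([.53,-.15,.36],1.636)
s=capture('side')[:,:,::-1]
crop(s,240,120,350,210,7,'pics/s4.png')
cv2.imwrite('pics/w4.png',capture('wrist')[:,:,::-1])
"
```

```text
t 10.025 tcp [ 0.5311 -0.0213  0.3754] F [-0.149  -0.5405 -0.188 ] w 0.8039966055142327 jaw 1.6369456773370552
shift [-0.1284 -0.0094  0.0155] turn [-0.0188 -0.      0.0009]
```

View pics/s4.png

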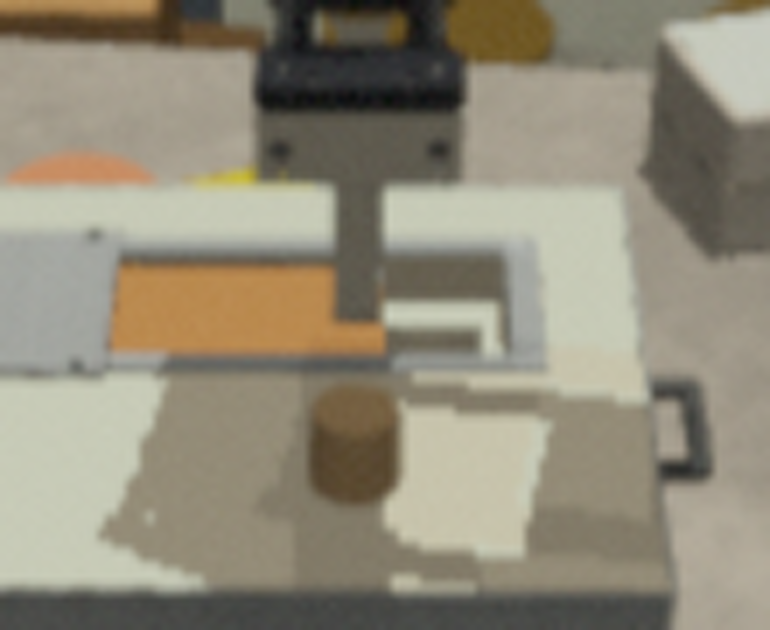

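View pics/w4.png

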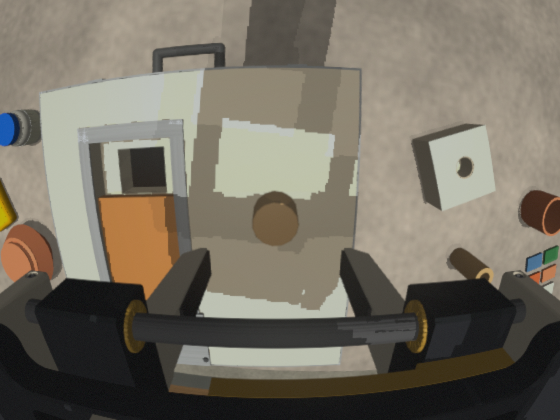

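```bash
python3 -c "
from h import *
go([.563,-.149,.283],1.636,.019*np.array([-.065,.998,0]))
"
```

```text
t 10.125 tcp [ 0.531  -0.0213  0.375 ] F [ 0.0955 -0.3796 -0.0334] w 0.7994455265289568 jaw 1.6369265912478057
shift [-0.1296  0.0252  0.0916] turn [-0.0004 -0.0001  0.0009]
```

>>> {"name": "play_rows", "arguments": {
  "commands": [1, -0.05, 0.01, 0, 0, 0, 0, 1, -0.1, 0.02, 0, 0, 0, 0, 1, -0.1296, 0.0252, 0, 0, 0, 0.001, 1, -0.1296, 0.0252, 0.03, 0, 0, 0.001, 1, -0.1296, 0.0252, 0.06, 0, 0, 0.001, 1, -0.1296, 0.0252, 0.08, 0, 0, 0.001, 1, -0.1296, 0.0252, 0.08, 0, 0, 0.001, 1, -0.1296, 0.0252, 0.08, 0, 0, 0.001, 1, -0.1296, 0.0252, 0.08, 0, 0, 0.001, 1, -0.1296, 0.0252, 0.08, 0, 0, 0.001],
  "force": 20
}}

```text
time_s: 11.38
tcp_pos: [0.5633, -0.149, 0.2952]
orientation: [0.684, 0.73, -0.007, -0.006]
ft_force: [0.1, 0.2, 0.7]
gripper_width: 0.004
```

```bash
python3 -c "
from h import *
go([.563,-.149,.283],1.636,.019*np.array([-.065,.998,0]))
s=capture('side')[:,:,::-1]
crop(s,240,120,350,210,7,'pics/s5.png')
cv2.imwrite('pics/w5.png',capture('wrist')[:,:,::-1])
"
```

```text
t 11.375 tcp [ 0.5633 -0.149   0.2952] F [0.0662 0.2362 0.7427] w 0.003590129619706801 jaw 1.636036374303638
shift [ 0.     -0.0001  0.0122] turn [0.0003 0.0002 0.    ]
```

View pics/s5.png

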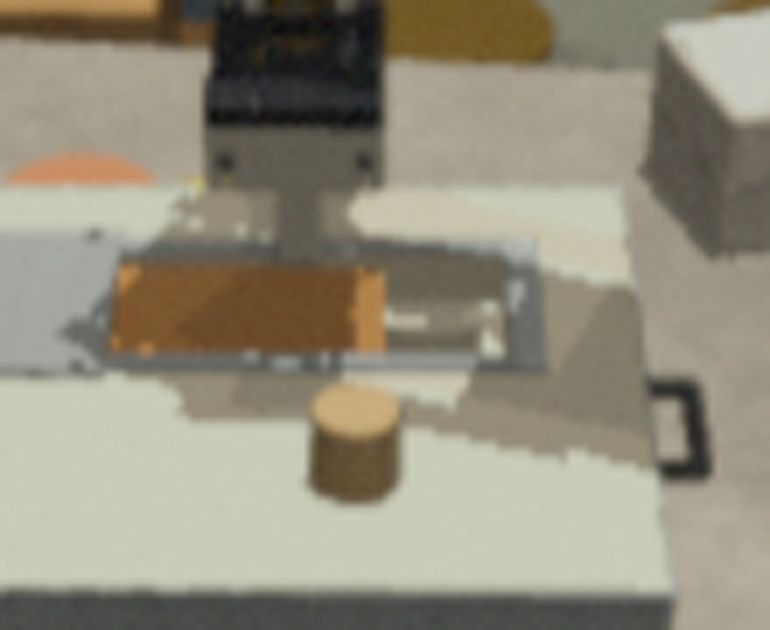

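View pics/w5.png

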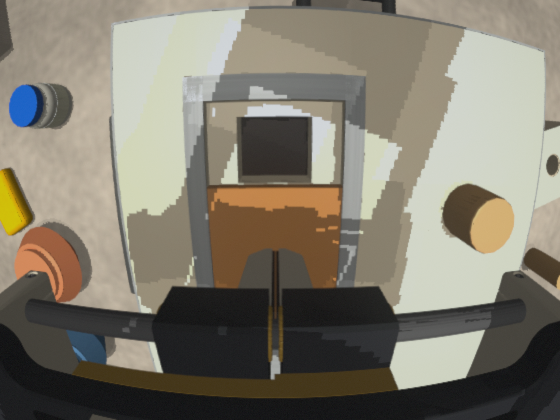

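```bash
python3 -c "
from h import *
o=get_obs();i=cv2.imread('pics/w5.png')
crop(i,190,70,360,200,4,'pics/w5c.png')
print('bar',onz('wrist',276,101,.2565,o),'damp',onz('wrist',276,185,.248,o),'plugtop',onz('wrist',491,226,.29,o))"
```

```text
bar [ 0.4743 -0.1548  0.2565] damp [ 0.5245 -0.1515  0.248 ] plugtop [ 0.5299 -0.0251  0.29  ]
```

View pics/w5c.png

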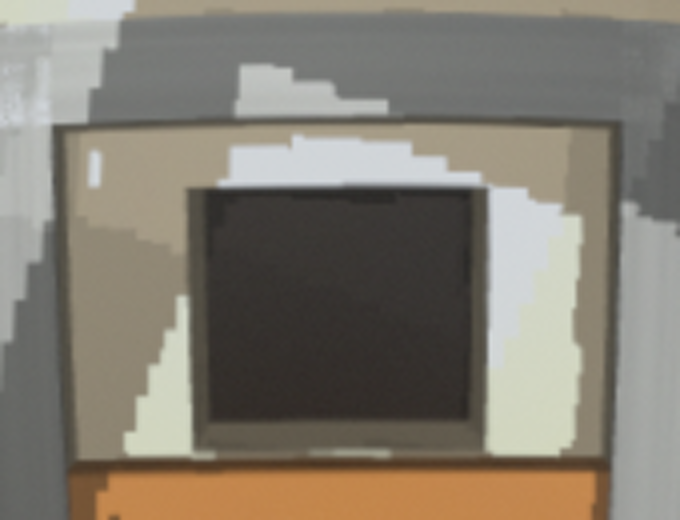

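>>> {"name": "play_rows", "arguments": {
  "commands": [1, 0, 0, 0.006, 0, 0, 0, 1, 0, 0, 0.012, 0, 0, 0, 1, 0, 0, 0.017, 0, 0, 0, 1, 0, 0, 0.02, 0, 0, 0, 1, 0, 0, 0.022, 0, 0, 0, 1, 0, 0, 0.022, 0, 0, 0]
}}

```text
time_s: 12.22
tcp_pos: [0.5628, -0.1491, 0.2729]
orientation: [0.684, 0.73, -0.007, -0.006]
ft_force: [-0.2, -0.1, 0.6]
gripper_width: 0.009
```

>>> {"name": "play_rows", "arguments": {
  "commands": [1, 0, 0, 0.0003, 0, 0, 0, 1, 0, 0, 0.0006, 0, 0, 0, 1, 0, 0, 0.0009, 0, 0, 0, 1, 0, 0, 0.0012, 0, 0, 0]
}}

```text
time_s: 12.72
tcp_pos: [0.5628, -0.149, 0.2717]
orientation: [0.684, 0.73, -0.007, -0.007]
ft_force: [-0.1, 0.1, 0.2]
gripper_width: 0.007
```

>>> {"name": "play_rows", "arguments": {
  "commands": [1, 0, 0, 0.0003, 0, 0, 0, 1, 0, 0, 0.0006, 0, 0, 0, 1, 0, 0, 0.0009, 0, 0, 0]
}}

```text
time_s: 13.1
tcp_pos: [0.5628, -0.1491, 0.2707]
orientation: [0.684, 0.73, -0.007, -0.007]
ft_force: [-0.2, 0.3, 0.1]
gripper_width: 0.004
```

>>> {"name": "play_rows", "arguments": {
  "commands": [1, 0, 0, 0.0003, 0, 0, 0, 1, 0, 0, 0.0006, 0, 0, 0, 1, 0, 0, 0.0008, 0, 0, 0]
}}

```text
time_s: 13.48
tcp_pos: [0.5628, -0.149, 0.2699]
orientation: [0.684, 0.73, -0.007, -0.006]
ft_force: [0.3, 0.4, 0.3]
gripper_width: 0.005
```

>>> {"name": "play_rows", "arguments": {
  "commands": [1, 0, 0, 0.0003, 0, 0, 0, 1, 0, 0, 0.0006, 0, 0, 0, 1, 0, 0, 0.0008, 0, 0, 0]
}}

```text
time_s: 13.85
tcp_pos: [0.5627, -0.149, 0.2691]
orientation: [0.684, 0.73, -0.007, -0.007]
ft_force: [-0.8, 0.7, 0.3]
gripper_width: 0.008
```

>>> {"name": "play_rows", "arguments": {
  "commands": [1, 0, 0, 0.0003, 0, 0, 0, 1, 0, 0, 0.0006, 0, 0, 0, 1, 0, 0, 0.0008, 0, 0, 0]
}}

```text
time_s: 14.22
tcp_pos: [0.5627, -0.1491, 0.2683]
orientation: [0.684, 0.73, -0.007, -0.007]
ft_force: [-0.8, -0.4, 0.0]
gripper_width: 0.002
```

>>> {"name": "play_rows", "arguments": {
  "commands": [1, 0, 0, 0.0003, 0, 0, 0, 1, 0, 0, 0.0006, 0, 0, 0, 1, 0, 0, 0.0008, 0, 0, 0]
}}

```text
time_s: 14.6
tcp_pos: [0.5627, -0.149, 0.2674]
orientation: [0.684, 0.73, -0.007, -0.007]
ft_force: [-0.1, 0.3, 0.2]
gripper_width: 0.007
```

>>> {"name": "play_rows", "arguments": {
  "commands": [1, 0, 0, 0.0003, 0, 0, 0, 1, 0, 0, 0.0006, 0, 0, 0, 1, 0, 0, 0.0008, 0, 0, 0]
}}

```text
time_s: 14.98
tcp_pos: [0.5627, -0.1491, 0.2666]
orientation: [0.684, 0.73, -0.007, -0.007]
ft_force: [-0.1, 0.2, 0.7]
gripper_width: 0.009
```

>>> {"name": "play_rows", "arguments": {
  "commands": [1, 0, 0, 0.0003, 0, 0, 0, 1, 0, 0, 0.0006, 0, 0, 0, 1, 0, 0, 0.0008, 0, 0, 0]
}}

```text
time_s: 15.35
tcp_pos: [0.5627, -0.1491, 0.2658]
orientation: [0.684, 0.73, -0.007, -0.007]
ft_force: [0.3, 0.2, -0.7]
gripper_width: 0.005
```

>>> {"name": "play_rows", "arguments": {
  "commands": [1, 0, 0, 0.0003, 0, 0, 0, 1, 0, 0, 0.0006, 0, 0, 0, 1, 0, 0, 0.0008, 0, 0, 0]
}}

```text
time_s: 15.72
tcp_pos: [0.5627, -0.1491, 0.265]
orientation: [0.684, 0.73, -0.007, -0.007]
ft_force: [-0.2, 0.1, -0.2]
gripper_width: 0.008
```

>>> {"name": "play_rows", "arguments": {
  "commands": [1, 0, 0, 0.0003, 0, 0, 0, 1, 0, 0, 0.0006, 0, 0, 0, 1, 0, 0, 0.0008, 0, 0, 0]
}}

```text
time_s: 16.1
tcp_pos: [0.5627, -0.149, 0.2645]
orientation: [0.684, 0.73, -0.007, -0.006]
ft_force: [-0.6, 0.9, 5.2]
gripper_width: 0.002
```

>>> {"name": "play_rows", "arguments": {
  "commands": [1, 0, 0, 0, 0, 0, 0]
}}

```text
time_s: 16.23
tcp_pos: [0.5627, -0.1491, 0.2646]
orientation: [0.684, 0.73, -0.007, -0.006]
ft_force: [-1.2, 0.3, 2.3]
gripper_width: 0.006
```

```bash
python3 -c "
from h import *
go([.563,-.149,.283],1.636,.019*np.array([-.065,.998,0]))"
```

```text
t 16.225 tcp [ 0.5627 -0.1491  0.2646] F [-1.1631  0.2979  2.3048] w 0.006021847655896564 jaw 1.6360112883658127
shift [ 0.     -0.     -0.0184] turn [0.0003 0.0002 0.    ]
```

>>> {"name": "play_rows", "arguments": {
  "commands": [1, 0, 0, 0.0001, 0, 0, 0, 1, 0, 0, 0.0003, 0, 0, 0, 1, 0, 0, 0.0003, 0, 0, 0]
}}

```text
time_s: 16.6
tcp_pos: [0.5627, -0.1491, 0.2645]
orientation: [0.684, 0.73, -0.007, -0.006]
ft_force: [-1.2, 0.1, 4.9]
gripper_width: 0.004
```

>>> {"name": "play_rows", "arguments": {
  "commands": [1, 0, 0, 0.0003, 0, 0, 0, 1, 0, -0.001, 0.0003, 0, 0, 0, 1, 0, -0.002, 0.0003, 0, 0, 0, 1, 0, -0.003, 0.0003, 0, 0, 0]
}}

```text
time_s: 17.1
tcp_pos: [0.5599, -0.1493, 0.2645]
orientation: [0.684, 0.73, -0.007, -0.006]
ft_force: [4.4, 0.4, 4.9]
gripper_width: 0.004
```

```bash
python3 -c "
from h import *
go([.563,-.149,.283],1.636,.019*np.array([-.065,.998,0]))
i=capture('wrist')[:,:,::-1]
crop(i,190,70,360,200,4,'pics/w6c.png')"
```

```text
t 17.1 tcp [ 0.5599 -0.1493  0.2645] F [4.4461 0.3566 4.9308] w 0.004275827911346583 jaw 1.6361544258233367
shift [ 0.      0.0028 -0.0186] turn [0.0013 0.0005 0.0001]
```

View pics/w6c.png

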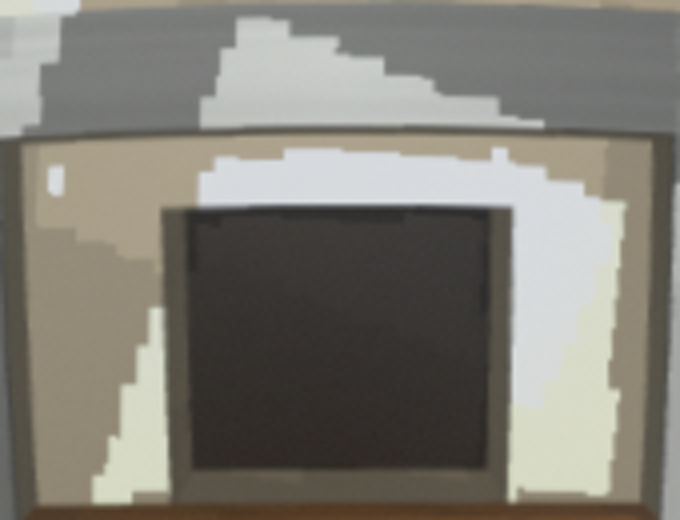

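```bash
cat > op.py <<'E'
from h import *
import sys
o=get_obs()
b,d=float(sys.argv[1]),float(sys.argv[2])
B=onz('wrist',275,b,.2565,o);D=onz('wrist',275,d,.247,o);print(B,D,'open',np.linalg.norm((D-B)[:2]))
E
python3 op.py 102.4 195.8
```

```text
[ 0.4735 -0.1554  0.2565] [ 0.521  -0.1523  0.247 ] open 0.04765222550230166
```

>>> {"name": "play_rows", "arguments": {
  "commands": [1, 0, -0.001, 0.0003, 0, 0, 0, 1, 0, -0.002, 0.0003, 0, 0, 0, 1, 0, -0.003, 0.0003, 0, 0, 0, 1, 0, -0.004, 0.0003, 0, 0, 0, 1, 0, -0.005, 0.0003, 0, 0, 0]
}}

```text
time_s: 17.77
tcp_pos: [0.555, -0.1496, 0.2645]
orientation: [0.684, 0.73, -0.006, -0.006]
ft_force: [3.5, 0.5, 5.6]
gripper_width: 0.004
```

>>> {"name": "play_rows", "arguments": {
  "commands": [1, 0, -0.0012, 0.0003, 0, 0, 0, 1, 0, -0.0025, 0.0003, 0, 0, 0, 1, 0, -0.0038, 0.0003, 0, 0, 0, 1, 0, -0.005, 0.0002, 0, 0, 0, 1, 0, -0.0063, 0.0002, 0, 0, 0, 1, 0, -0.0075, 0.0002, 0, 0, 0]
}}

```text
time_s: 18.52
tcp_pos: [0.5475, -0.1501, 0.2646]
orientation: [0.684, 0.73, -0.006, -0.005]
ft_force: [3.4, 0.6, 4.9]
gripper_width: 0.005
```

```bash
python3 -c "
from h import *
go([.563,-.149,.283],1.636,.019*np.array([-.065,.998,0]))
i=capture('wrist')[:,:,::-1]
crop(i,190,70,360,220,4,'pics/w7c.png')"
```

```text
t 18.525 tcp [ 0.5475 -0.1501  0.2646] F [3.3911 0.6169 4.8664] w 0.0047390296784096285 jaw 1.6361061618409507
shift [ 0.0001  0.0152 -0.0187] turn [0.0026 0.0008 0.0001]
```

View pics/w7c.png

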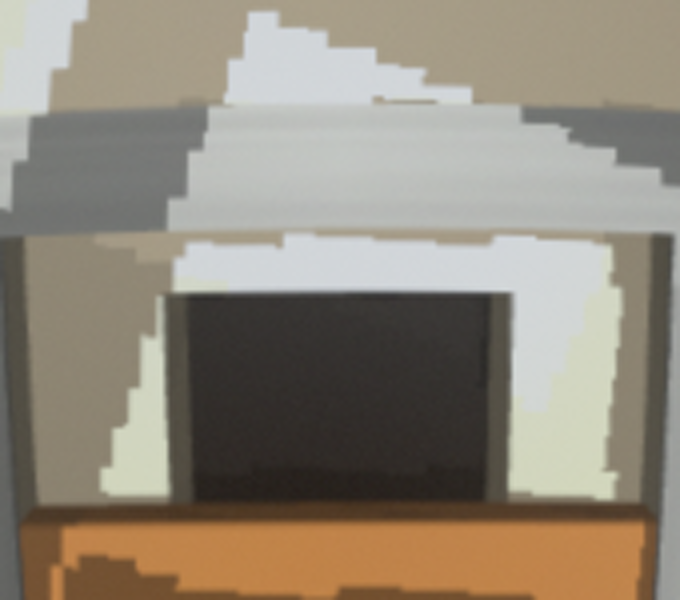

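```bash
python3 op.py 127.5 196.5; python3 op.py 127.5 199.5
```

```text
[ 0.4732 -0.1555  0.2565] [ 0.5091 -0.1531  0.247 ] open 0.036005364581525715
[ 0.4732 -0.1555  0.2565] [ 0.5107 -0.153   0.247 ] open 0.03762078957225086
```

>>> {"name": "play_rows", "arguments": {
  "commands": [1, 0, -0.0012, 0.0003, 0.001, 0, 0, 1, 0, -0.0025, 0.0003, 0.002, 0, 0, 1, 0, -0.0038, 0.0003, 0.002, 0, 0, 1, 0, -0.005, 0.0003, 0.002, 0, 0, 1, 0, -0.0063, 0.0002, 0.002, 0, 0, 1, 0, -0.0075, 0.0002, 0.002, 0, 0]
}}

```text
time_s: 19.32
tcp_pos: [0.54, -0.1507, 0.2647]
orientation: [0.684, 0.73, -0.007, -0.006]
ft_force: [3.0, 0.5, 5.5]
gripper_width: 0.006
```

>>> {"name": "play_rows", "arguments": {
  "commands": [1, 0, -0.0012, 0.0003, 0.001, 0, 0, 1, 0, -0.0025, 0.0003, 0.001, 0, 0, 1, 0, -0.0038, 0.0003, 0.001, 0, 0, 1, 0, -0.005, 0.0003, 0.001, 0, 0, 1, 0, -0.0063, 0.0002, 0.001, 0, 0, 1, 0, -0.0075, 0.0002, 0.001, 0, 0]
}}

```text
time_s: 20.08
tcp_pos: [0.5326, -0.1512, 0.2648]
orientation: [0.684, 0.73, -0.007, -0.006]
ft_force: [3.8, -0.0, 5.2]
gripper_width: 0.004
```

>>> {"name": "play_rows", "arguments": {
  "commands": [1, 0, -0.0012, 0.0003, 0.001, 0, 0, 1, 0, -0.0025, 0.0003, 0.001, 0, 0, 1, 0, -0.0038, 0.0003, 0.001, 0, 0, 1, 0, -0.005, 0.0003, 0.001, 0, 0, 1, 0, -0.0063, 0.0002, 0.001, 0, 0, 1, 0, -0.0075, 0.0002, 0.001, 0, 0]
}}

```text
time_s: 20.82
tcp_pos: [0.5252, -0.1517, 0.2648]
orientation: [0.684, 0.73, -0.007, -0.006]
ft_force: [2.8, 0.1, 5.0]
gripper_width: 0.007
```

```bash
python3 -c "
from h import *
go([.563,-.149,.283],1.636,.019*np.array([-.065,.998,0]))
i=capture('wrist')[:,:,::-1]
crop(i,190,90,360,230,4,'pics/w8c.png')"
```

```text
t 20.825 tcp [ 0.5252 -0.1517  0.2648] F [2.825  0.1049 5.0173] w 0.0073643990010592315 jaw 1.6361234548561356
shift [ 0.0002  0.0376 -0.0189] turn [0.0001 0.0013 0.0001]
```

View pics/w8c.png

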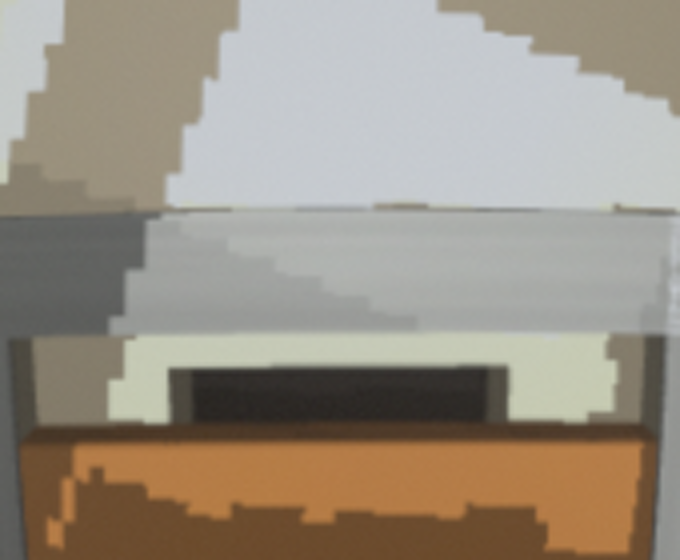

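```bash
python3 op.py 172.9 199.6
```

```text
[ 0.4728 -0.1556  0.2565] [ 0.4885 -0.1546  0.247 ] open 0.01569164664775344
```

>>> {"name": "play_rows", "arguments": {
  "commands": [1, 0, -0.0012, 0.0003, 0.001, 0, 0, 1, 0, -0.0025, 0.0003, 0.001, 0, 0, 1, 0, -0.0038, 0.0003, 0.001, 0, 0, 1, 0, -0.005, 0.0003, 0.001, 0, 0, 1, 0, -0.0063, 0.0002, 0.001, 0, 0, 1, 0, -0.0075, 0.0002, 0.001, 0, 0]
}}

```text
time_s: 21.62
tcp_pos: [0.5176, -0.1522, 0.2649]
orientation: [0.684, 0.73, -0.008, -0.006]
ft_force: [3.0, 0.1, 5.1]
gripper_width: 0.005
```

>>> {"name": "play_rows", "arguments": {
  "commands": [1, 0, -0.001, 0.0003, 0, 0, 0, 1, 0, -0.002, 0.0003, 0, 0, 0, 1, 0, -0.003, 0.0003, 0, 0, 0, 1, 0, -0.0038, 0.0002, 0, 0, 0]
}}

```text
time_s: 22.12
tcp_pos: [0.5139, -0.1525, 0.2649]
orientation: [0.684, 0.73, -0.007, -0.006]
ft_force: [3.5, 0.6, 4.5]
gripper_width: 0.007
```

```bash
python3 -c "
from h import *
go([.563,-.149,.283],1.636,.019*np.array([-.065,.998,0]))
i=capture('wrist')[:,:,::-1]
crop(i,190,90,360,230,4,'pics/w9c.png')"
```

```text
t 22.125 tcp [ 0.5139 -0.1525  0.2649] F [3.4508 0.5846 4.4647] w 0.006983520345299634 jaw 1.6361617714603556
shift [ 0.0002  0.0489 -0.019 ] turn [0.0001 0.0016 0.0001]
```

View pics/w9c.png

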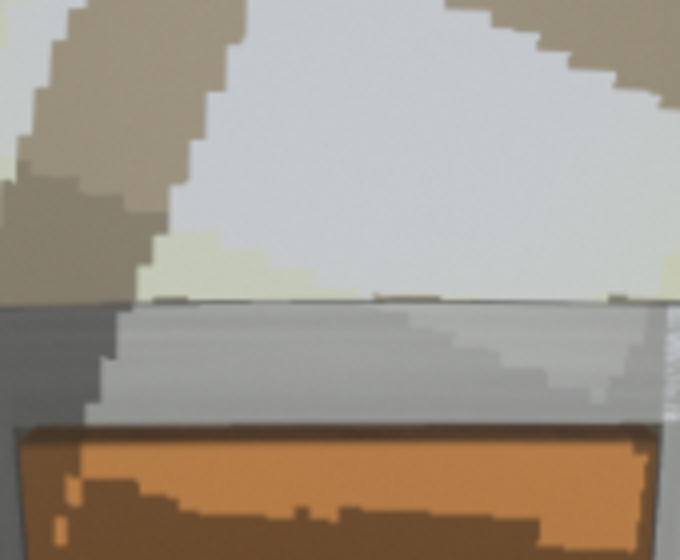

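```bash
python3 op.py 196 199.6
```

```text
[ 0.4731 -0.1556  0.2565] [ 0.4772 -0.1554  0.247 ] open 0.00414994224541048
```

>>> {"name": "play_rows", "arguments": {
  "commands": [1, 0, -0.0006, 0.0004, 0, 0, 0, 1, 0, -0.0012, 0.0004, 0, 0, 0, 1, 0, -0.0018, 0.0004, 0, 0, 0]
}}

```text
time_s: 22.55
tcp_pos: [0.5121, -0.1526, 0.2648]
orientation: [0.684, 0.73, -0.007, -0.006]
ft_force: [3.7, -0.2, 6.4]
gripper_width: 0.001
```

>>> {"name": "play_rows", "arguments": {
  "commands": [1, 0, -0.0006, 0.0003, 0, 0, 0, 1, 0, -0.0012, 0.0003, 0, 0, 0]
}}

```text
time_s: 22.8
tcp_pos: [0.511, -0.1527, 0.2648]
orientation: [0.684, 0.73, -0.007, -0.005]
ft_force: [3.5, 0.6, 6.3]
gripper_width: 0.005
```

>>> {"name": "play_rows", "arguments": {
  "commands": [1, 0, -0.0005, 0.0002, 0, 0, 0, 1, 0, -0.001, 0.0002, 0, 0, 0]
}}

```text
time_s: 23.05
tcp_pos: [0.5101, -0.1528, 0.2649]
orientation: [0.684, 0.73, -0.007, -0.005]
ft_force: [3.7, 1.3, 6.0]
gripper_width: 0.006
```

>>> {"name": "play_rows", "arguments": {
  "commands": [1, 0, -0.0005, 0.0002, 0, 0, 0, 1, 0, -0.001, 0.0002, 0, 0, 0]
}}

```text
time_s: 23.3
tcp_pos: [0.5092, -0.1528, 0.2649]
orientation: [0.684, 0.73, -0.007, -0.005]
ft_force: [3.0, 0.4, 6.0]
gripper_width: 0.004
```

```bash
python3 -c "
from h import *
go([.563,-.149,.283],1.636,.019*np.array([-.065,.998,0]))
i=capture('wrist')[:,:,::-1]
crop(i,190,90,360,230,4,'pics/w10c.png')"
```

```text
t 23.3 tcp [ 0.5092 -0.1528  0.2649] F [3.0099 0.4266 5.9764] w 0.004339692784369247 jaw 1.63622565402471
shift [ 0.0003  0.0536 -0.019 ] turn [0.0026 0.0021 0.0002]
```

View pics/w10c.png

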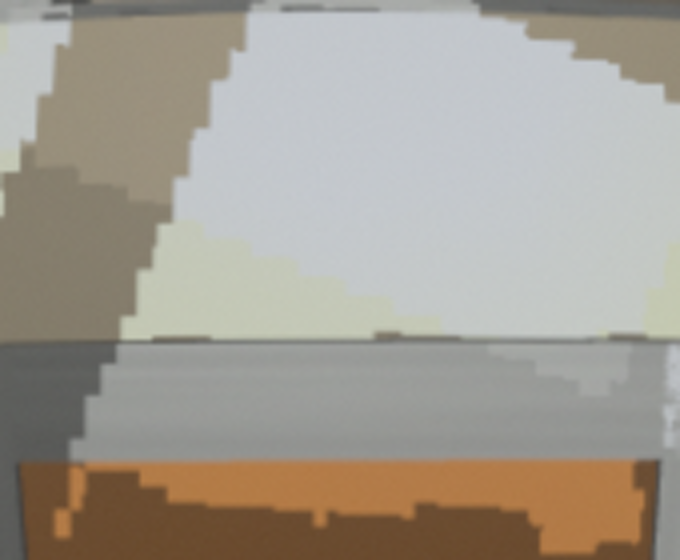

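>>> {"name": "play_rows", "arguments": {
  "commands": [1, 0, -0.0005, 0.0002, 0, 0, 0, 1, 0, -0.001, 0.0002, 0, 0, 0]
}}

```text
time_s: 23.6
tcp_pos: [0.5083, -0.1529, 0.265]
orientation: [0.684, 0.73, -0.006, -0.005]
ft_force: [4.0, 1.0, 5.2]
gripper_width: 0.003
```

>>> {"name": "play_rows", "arguments": {
  "commands": [1, 0, -0.0005, 0.0002, 0.001, 0, 0, 1, 0, -0.001, 0.0002, 0.001, 0, 0]
}}

```text
time_s: 23.85
tcp_pos: [0.5075, -0.1529, 0.2649]
orientation: [0.684, 0.73, -0.007, -0.005]
ft_force: [4.0, 0.8, 4.7]
gripper_width: 0.004
```

>>> {"name": "play_rows", "arguments": {
  "commands": [1, 0, -0.0005, 0.0003, 0.001, 0, 0, 1, 0, -0.001, 0.0003, 0.001, 0, 0]
}}

```text
time_s: 24.1
tcp_pos: [0.5067, -0.153, 0.2649]
orientation: [0.683, 0.73, -0.007, -0.005]
ft_force: [6.3, 0.3, 7.2]
gripper_width: 0.005
```

>>> {"name": "play_rows", "arguments": {
  "commands": [1, 0, 0, -0.001, 0, 0, 0, 1, 0, 0, -0.005, 0, 0, 0, 1, 0, 0, -0.03, 0, 0, 0, 1, 0, 0, -0.06, 0, 0, 0, 1, 0, 0, -0.06, 0, 0, 0]
}}

```text
time_s: 24.72
tcp_pos: [0.5079, -0.1529, 0.327]
orientation: [0.684, 0.73, -0.006, -0.003]
ft_force: [0.6, -0.1, -0.6]
gripper_width: 0.006
```

```bash
python3 -c "
from h import *
go([.57,-.153,.33],1.636)
cv2.imwrite('pics/w11.png',capture('wrist')[:,:,::-1])
s=capture('side')[:,:,::-1]
crop(s,240,120,350,210,7,'pics/s11.png')"
```

```text
t 24.725 tcp [ 0.5079 -0.1529  0.327 ] F [ 0.5629 -0.1183 -0.5696] w 0.005772230263568816 jaw 1.6364242734450012
shift [-0.0042  0.0619 -0.0039] turn [-0.0137  0.0036  0.0004]
```

View pics/w11.png

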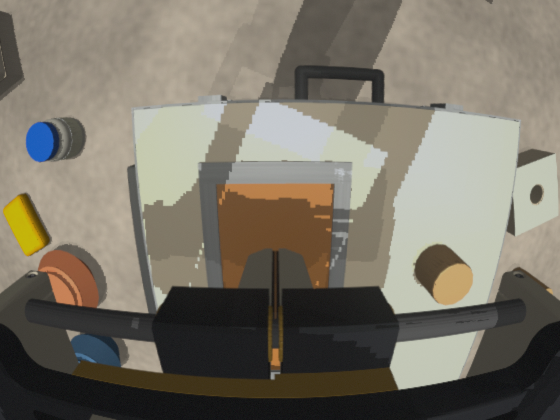

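View pics/s11.png

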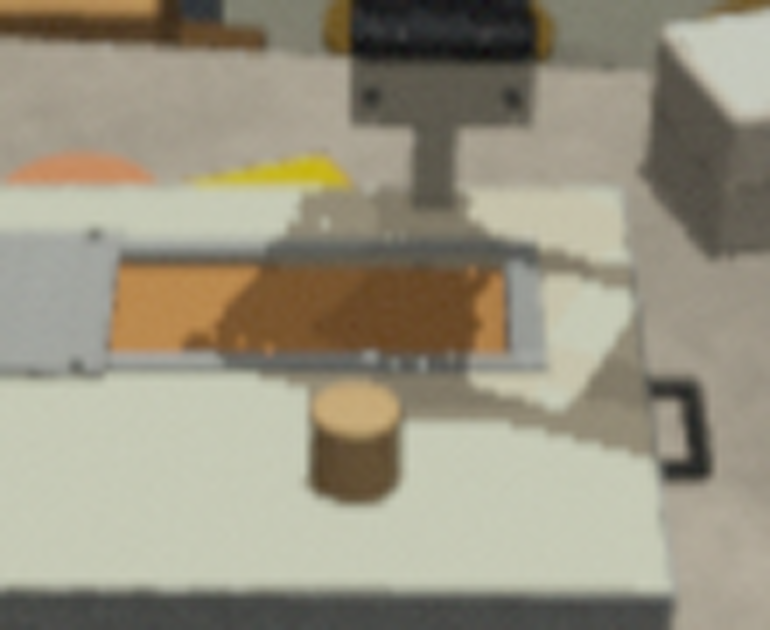

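```bash
python3 -c "
from h import *
go([.645,-.145,.345],1.636)"
```

```text
t 24.825 tcp [ 0.5076 -0.1528  0.3243] F [-0.5065  0.9747 -1.1589] w 0.005165762710408773 jaw 1.636406971764106
shift [-0.0013  0.1373 -0.023 ] turn [-0.0167  0.0023  0.0004]
```

>>> {"name": "play_rows", "arguments": {
  "commands": [1, 0, 0.03, -0.015, -0.008, 0, 0, 1, 0, 0.08, -0.023, -0.0167, 0.002, 0, 1, -0.001, 0.12, -0.023, -0.0167, 0.002, 0, 1, -0.001, 0.137, -0.023, -0.0167, 0.002, 0, 1, -0.001, 0.137, -0.023, -0.0167, 0.002, 0, 1, -0.001, 0.137, -0.023, -0.0167, 0.002, 0]
}}

```text
time_s: 25.58
tcp_pos: [0.6437, -0.1448, 0.3452]
orientation: [0.684, 0.73, -0.0, 0.0]
ft_force: [0.3, 0.4, 0.4]
gripper_width: 0.013
```

```bash
python3 -c "
from h import *
go([.645,-.145,.345],1.636)
i=capture('wrist')[:,:,::-1];cv2.imwrite('pics/w12.png',i)
crop(i,190,20,360,160,4,'pics/w12c.png')"
```

```text
t 25.575 tcp [ 0.6437 -0.1448  0.3452] F [0.2754 0.4004 0.4471] w 0.01270063535970096 jaw 1.6361823603238916
shift [-0.0003  0.0012  0.0002] turn [-0.0001  0.0004  0.0002]
```

View pics/w12.png

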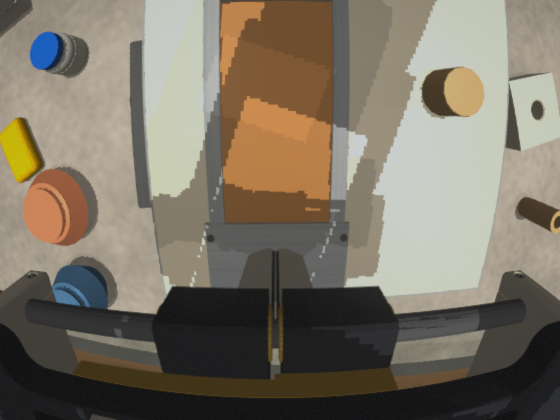

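View pics/w12c.png

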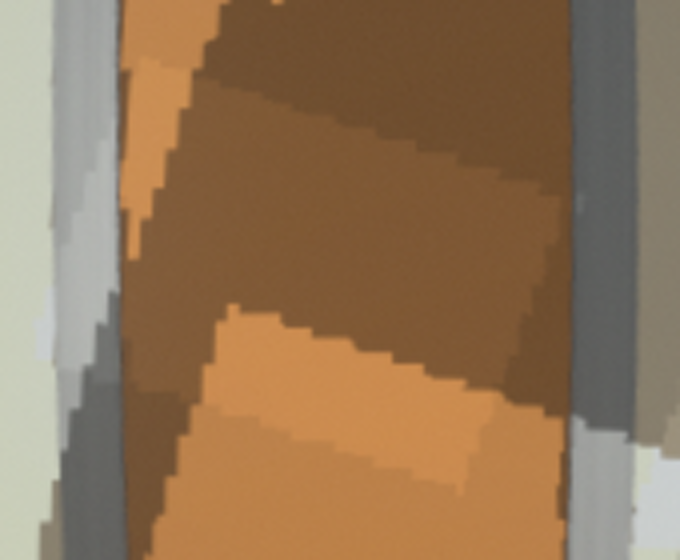

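>>> {"name": "play_rows", "arguments": {
  "commands": [1, 0, -0.018, -0.01, 0, 0, 0, 1, 0, -0.035, -0.03, 0, 0, 0, 1, 0, -0.035, -0.03, 0, 0, 0, 1, 0, -0.035, -0.03, 0, 0, 0]
}}

```text
time_s: 26.12
tcp_pos: [0.6088, -0.1472, 0.3756]
orientation: [0.684, 0.73, 0.0, 0.001]
ft_force: [-1.0, 0.2, -0.3]
gripper_width: 0.007
```

```bash
python3 -c "
from h import *
go([.645,-.145,.345],1.636)
i=capture('wrist')[:,:,::-1];cv2.imwrite('pics/w13.png',i)
crop(i,200,10,360,110,4.8,'pics/w13c.png')"
```

```text
t 26.125 tcp [ 0.6088 -0.1472  0.3756] F [-0.9568  0.1919 -0.2627] w 0.007217027072415641 jaw 1.6359065552341354
shift [-0.0002  0.0363  0.0306] turn [ 0.001   0.0007 -0.0001]
```

View pics/w13c.png

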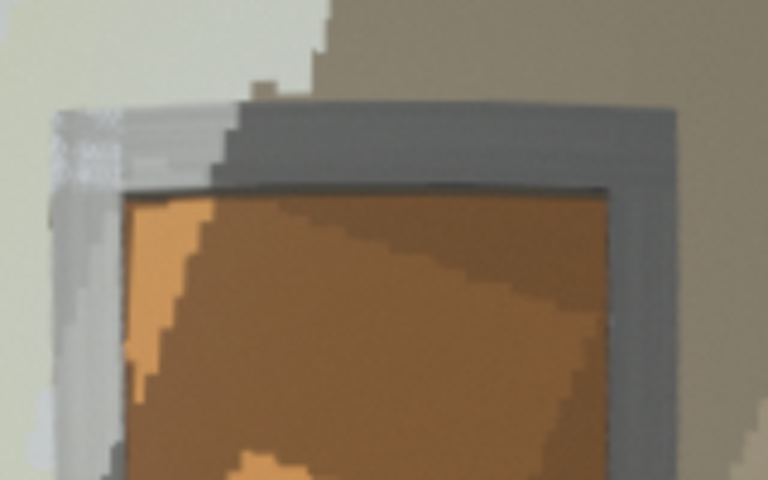

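```bash
python3 -c "
from h import *
t=capture('top')[:,:,::-1]
cv2.imwrite('pics/t13.png',t);crop(t,240,140,370,260,6,'pics/t13c.png')
s=ray('side',240+356/7-.4,120+409/7-.4)
print(onz('side',240+356/7-.4,120+409/7-.4,.2894))"
```

```text
[ 0.5301 -0.0216  0.2894]
```

View pics/t13.png

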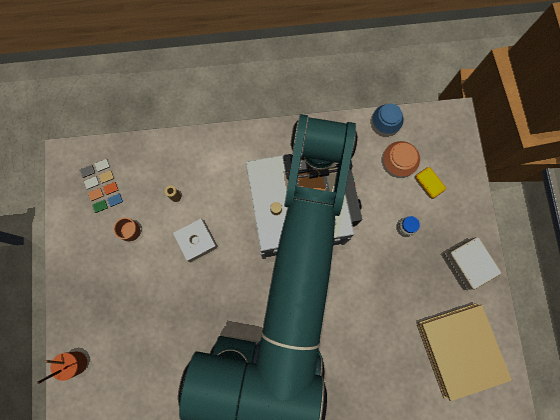

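View pics/t13c.png

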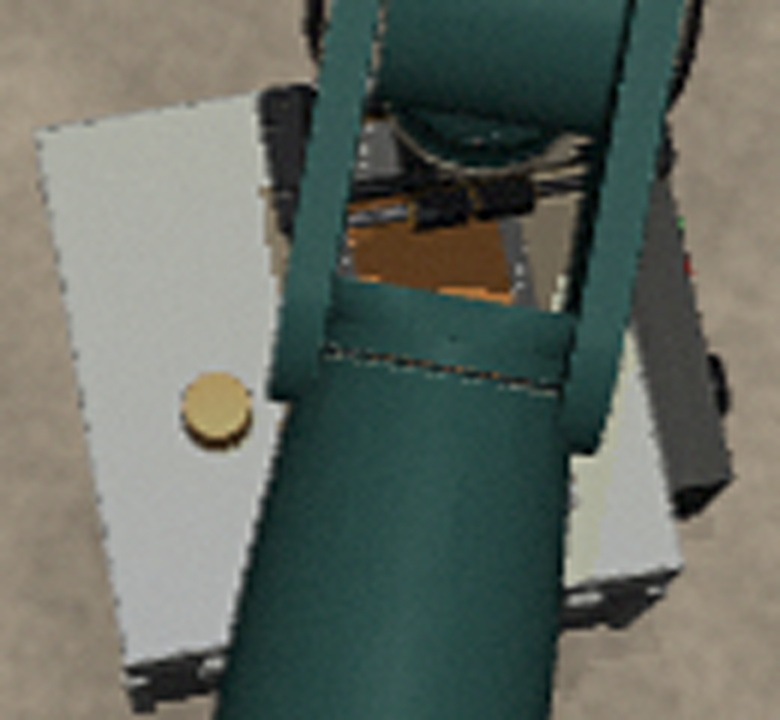

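```bash
python3 -c "
from bench import *
print(get_obs()['ft_force']);print(sign_off())"
```

```text
[ 0.30574497  0.05533379 -0.99828933]
the job is handed in; nothing more can be done
None
```

The plug is in the spyhole and the vent damper is dragged home to its stop. I handed the job in at about 26 s, with the arm clear of everything.

- **Plug:** I lowered it slowly into the spyhole. It met the lid at about 4 N, with the underside of its head at z = 0.2534 m, the height I had measured for the lid there. The last pictures show it upright and centred to about 1–2 mm.
- **Damper:** I touched it at about 5 N and dragged it at about 5–7 N combined. Fx then jumped to about 6 N, which I took to be the stop. The last wrist picture shows the tile against the stop bar, with no gap beyond the bar's own visible face.
- **Bystanders:** In the final top view the post, cup and jar stand where they were at the start.

**What was less certain:**
- At the stop, the combined force reading peaked at about 9.5 N, close to the 10 N limit. I only see the force at the end of each short move, with about 1 N of noise, so a brief higher peak can't be ruled out.
- The damper travelled about 1–5 mm further than my camera readings of its opening suggested. I relied on the contact force and the last picture to judge it home.
- The cameras disagreed by about 2 mm on the spyhole's sideways position. The plug went in without any side force, so this made no difference.

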